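# Raise the rework stage four clicks and hold the ratchet lever

## Task

Clear the transformer out of the way of the board riser's ratchet lever by standing it upright in the grey parts tray and letting it go. Then grip the lever's knob and swing it from your left to your right, past where the transformer stood, until you have felt exactly four clicks (it cannot be wound back), and finish there still gripping the knob, without letting go. Leave everything else on the bench where it is.

Things in the scene. Friction and masses are not known exactly. Their poses are not given: they have to be found in the camera images.
- riser: Board riser, fixed to the bench: blue base 12 mm thick (disc of radius 52 mm about the origin plus a 130 mm wide block from x = 35 to 195 mm) with a ratchet wheel on the disc and a stage with a green circuit board on the block (top 50 to 75 mm above the bench). Origin: on the bench, under the lever's vertical axis; +x points from the lever to the stage, away from the robot.
- lever: Ratchet lever: steel wheel and a flat arm 16 mm wide, top 30 mm above the bench, ending in the knob. Turns about the vertical axis through the riser's origin, only counter-clockwise from above: the knob goes over the bench from the riser's +y side through its -x side to its -y side. One click per 0.22 rad (26 mm at the knob), 7 in all; it starts at rest on tooth 0 or 1.
- lever_knob (a point): Centre of the grip of the lever's knob, an upright black round post, diameter 20 mm, from 30 to 75 mm above the bench; this point is 55 mm above the bench and 120 mm from the lever's axis. The gripper need not turn with the lever: the round post may turn between the fingers.
- lever_axis (a point): Point on the lever's axis, 30 mm above the bench. Feel at the gripped knob: a push rising from 2 to 6 N at first to 5 to 15 N (firmer grip, more), then suddenly near zero: that is a click. It comes 21 mm from rest, then every 26 mm; after it the lever runs on 5 mm to seat on the tooth. A brass pawl stops it going back. Each click lifts the stage 2.6 mm.
- transformer: A small laminated iron-core transformer standing on the bench in the lever's path on the robot's side of the riser: 48 mm (its x) x 40 mm (its y) x 44 mm high, about 0.28 kg. Dark core 48 x 22 mm wide with flat parallel ends facing its +x and -x (grip across these 48 mm), brown coil 38 mm wide across its y. Origin: centre of its underside, z up.
- tray: Grey open parts tray, fixed to the bench, 170 mm (its x) x 130 mm (its y) outside, walls 30 mm high and 4 mm thick, empty. Origin: centre of its underside. It is either on the left or the right side of the bench.
- tray_in (a point): Centre of the tray's inner floor, axes as the tray's.
- meter: Bystander: black multimeter lying flat, 150 (x) x 80 (y) x 30 mm. Origin: centre of its underside. On the side of the bench where the tray is not.
- spool: Bystander: metal solder spool standing on end, 54 mm diameter, 40 mm high. Origin: underside centre.
- screwdriver: Bystander: screwdriver lying on the bench, 170 mm long along its x, black handle to its -x.
- motor: Bystander: small steel motor standing on end beside the stage on the riser's -y side, 48 mm diameter, 56 mm high with shaft. Origin: underside centre.
- jar: Bystander: small glass jar with steel cap beside the stage on the riser's +y side, 44 mm diameter, 55 mm high. Origin: underside centre.
- scrap_board: Bystander: loose green circuit board with parts, 80 x 60 x 24 mm, at the back right. Origin: underside centre.
- flux: Bystander: small amber bottle, 34 mm diameter, 75 mm high, at the back left. Origin: underside centre.

How it is judged:
On the way, in this order (a step that is already met when the one before it is completed fails the run):
1. the transformer stands released in the tray (x of transformer in the frame of tray_in between -0.06 and 0.06 m and y of transformer in the frame of tray_in between -0.045 and 0.045 m and z of transformer in the frame of tray_in below 0.008 m and angle between transformer's own z axis and vertical below 0.2 rad and contact force between the fingers and transformer below 0.3 N and linear speed of transformer below 0.03 m/s), for 0.3 s.
2. the lever has been swung at least two clicks (distance of lever_knob from where it was at the start of the episode above 0.05 m), for 0.05 s.
At the end, for the whole second after the job is handed in: Transformer upright in the tray (origin within 60 x 45 mm of its centre, tilt under 0.2 rad), released, at rest; lever four clicks past its start, not near the fifth (knob 96 to 116.5 mm straight from its start); fingers still grip the knob (over 4 N, TCP within 45 mm of it) (all of step 1 and distance of lever_knob from where it was at the start of the episode between 0.0958 and 0.1165 m and contact force between the fingers and lever above 4 N and distance between the grasp point and lever_knob below 0.045 m); the arm keeps its last pose, push and grip.
It fails at once if a bystander was moved more than 30 mm (distance of any of meter, spool, screwdriver, motor, jar, scrap_board, flux from where it was at the start of the episode above 0.03 m).
It also fails if it takes over 64 s, if anything falls off the work surface, if the arm or the gripper's body presses on something with over 40 N, if the wrist force passes 120 N, or if a joint passes its speed limit or range.

## Robot

A 7-joint arm with a two-finger parallel gripper is mounted at the origin on the work surface. World frame = base frame: x ahead of the robot, y to its left, z up, the work surface at z = 0. Lengths are in m, angles in rad, forces in N, time in s.
With the tool pointing down it reaches from about 0.425 to 0.925 m from the base axis. Payload 6.8 kg.
Tool frame: the origin (TCP) lies between the finger pads, 19 mm behind the fingertips; this is the grasp point; z points along the fingers, y is the line along which they close (so a half turn about z gives the same grasp; the last joint's range is limited). The gripper opens to 85 mm and grips with 20 to 120 N. Pads are 22 mm wide; open, the fingers measure 114 mm over their backs; the gripper's body (76 mm by 85 mm) begins 54 mm behind the grasp point. The pads swing forward as they close: fully open they stand 13 mm farther back than shut.
Start: joints at [-1.355, 0.477, 0.022, 1.555, -0.011, 1.109, -0.083], TCP at [0.215, 0.64, 0.25] pointing down, gripper open.
Joint ranges: [-2.96, 2.96], [-0.34, 2.1], [-1.41, 1.46], [0.24, 2.44], [-1.37, 4.51], [0.17, 1.92], [-2.96, 2.96]. Speed limits (rad/s): [2.39, 2.39, 3.14, 3.14, 3.14, 3.14, 3.14].

## Interface

Orientations are given as a rotation vector (axis times angle).
In Python, from bench import r gives the robot as it stands. The module is installed in compiled form; this text tells all that it offers.
- The arm moves only by the shell command python3 -m crank 'ROWS' [FORCE]. ROWS is JSON, a list of rows, each a list of 5 numbers: the shift along the world's x, y, z in units of 200 mm (1.0 is 200 mm), then the turn about the world's z in units of 45 degrees (1.0 is 45 degrees), then the opening, from -1 (shut) to 1 (fully open). In form: [[dx, dy, dz, turn, jaw], ...]. A call has 1 to 8 rows; each row shifts and turns the commanded pose from where the row before left it; what a row does not reach is not made up. A row lasts 1/12 s, in which the tool goes at most 41.7 mm and 7.16 degrees, less where a joint would pass 70% of its speed; a pose out of reach is approached as far as the arm can. A call with a number of a shift or a turn outside -1 to 1 is refused whole. A call with a gripper value outside its range is refused whole. The fingers move at their own pace and stop on an object; FORCE is the grip in N (left out, the last holds). Time passes only in rows, so rows that do not move let the fingers close. It gives the time, the measured TCP pose, the force, the opening and the grip force at its end, in the units of the state.
- r.get_obs(): the state, without advancing time (a new reading comes with each control period).
- r.grab_frame(name): name is "scene" or "top"; returns the picture (384x512x3 uint8, blue, green, red); there is no depth.
- r.camera_model(name): a dict with "fx", "fy", "cx", "cy" (pixels), "R" (3x3) and "t" (3): a world point X has camera coordinates R X + t. Camera axes: x right, y down, z forward; pixel columns grow to the right and rows downward; lengths in m; the calibration is good to about 2 mm. A picture is of the moment at which its call begins. camera_model takes no time and is no camera call.
- r.hand_in(): hands the job in; it is judged then, once.
The state is a dict: "clock": time; "joints": joint angles; "qvel": joint speeds; "tau": joint torques, N m; "tcp_pos": TCP position; "orientation": TCP orientation; "contact_force": force on the tool from outside, world axes, zero at the start; "moment": the same for the moment, N m; "grip_width": finger opening in m; "gripper_force": force on a finger pad.
Only numpy, scipy, OpenCV 4.12 (cv2) and the standard library are available. Lean on these libraries where they do the work, as an engineer would, in place of code of your own. Each camera call takes 0.05 s, during which the arm holds its last target. There are 200 camera calls.

## Working session

There is one attempt and no reset: what is moved stays moved. The work goes in short steps, Python scripts to look and compute and a shell command to move; the robot and the scene stay as the last step left them, time stands still between calls to the robot, and variables do not carry over. Pictures are saved under pics/ and viewed, at most 10 in all, crops included, and the job is handed in when it is done.

```bash
mkdir -p pics
cat > h.py <<'E'
import numpy as np,cv2
from bench import r
def ray(name,px):
    c=r.camera_model(name);R=np.array(c["R"]);t=np.array(c["t"])
    d=R.T@np.array([(px[0]-c["cx"])/c["fx"],(px[1]-c["cy"])/c["fy"],1.0])
    return -R.T@t,d
def plane(name,px,z):
    o,d=ray(name,px);return o+d*(z-o[2])/d[2]
def tri(a,b):
    # a,b pixel in scene, top
    o1,d1=ray("scene",a);o2,d2=ray("top",b)
    s=np.linalg.lstsq(np.c_[d1,-d2],o2-o1,rcond=None)[0]
    p,q=o1+s[0]*d1,o2+s[1]*d2
    return (p+q)/2,np.linalg.norm(p-q)
E
python3 - <<'E'
from h import *
for n in("scene","top"):
    f=r.grab_frame(n);cv2.imwrite(f"pics/{n}0.png",f)
    o,d=ray(n,(256,192));print(n,o,d)
print(r.get_obs())
E
```

```text
scene [1.33056328 0.14118427 1.01637204] [-0.62798668 -0.08861212 -0.77340145]
top [0.41881861 0.00783636 1.0819661 ] [ 0.15838445 -0.00617235 -0.98738052]
{'clock': 0.1, 'joints': array([-1.35509281,  0.47774301,  0.02233707,  1.55632208, -0.01147012,
        1.10926842, -0.08310495]), 'qvel': array([ 0.0014648 , -0.00160002, -0.00106528, -0.00325665,  0.00051939,
       -0.00027775, -0.00027192]), 'tau': array([ 4.43214740e-03, -5.97757065e+01,  1.61359202e+00, -2.81954741e+01,
        1.28067448e-02,  5.03519084e-03, -1.74154928e-05]), 'tcp_pos': array([0.21462631, 0.63946347, 0.24911853]), 'orientation': array([-5.06338648e-01, -3.10039830e+00,  2.52616283e-03]), 'contact_force': array([-0.43209287,  0.08578291,  0.28142429]), 'moment': array([ 0.02518936, -0.04880592, -0.02591957]), 'gripper_force': 0.0, 'grip_width': 0.08522226549143717}
```

View pics/scene0.png

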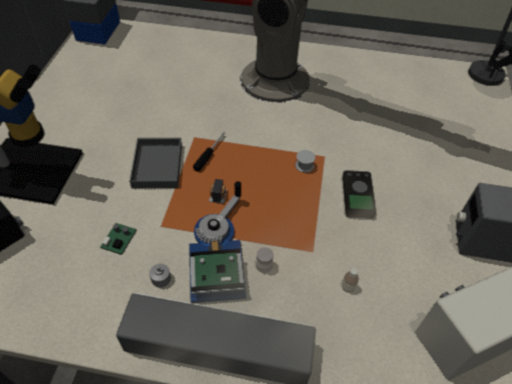

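View pics/top0.png

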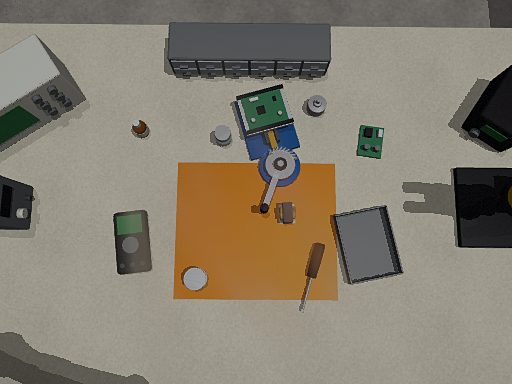

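The scene shows the lever pivot near (215,228), the knob near (238,188) and the transformer near (218,190). In the top view these are at about (280,165), (264,208) and (287,212), with the tray at (367,244), to the robot's right. Next, enlarged crops.

Run:
```python
import cv2,numpy as np
a=cv2.imread("pics/scene0.png")[165:265,170:270];b=cv2.imread("pics/top0.png")[130:230,230:330]
cv2.imwrite("pics/z0.png",np.hstack([cv2.resize(i,(400,400),interpolation=cv2.INTER_CUBIC) for i in(a,b)]))
```

```text
(no output)
```

View pics/z0.png

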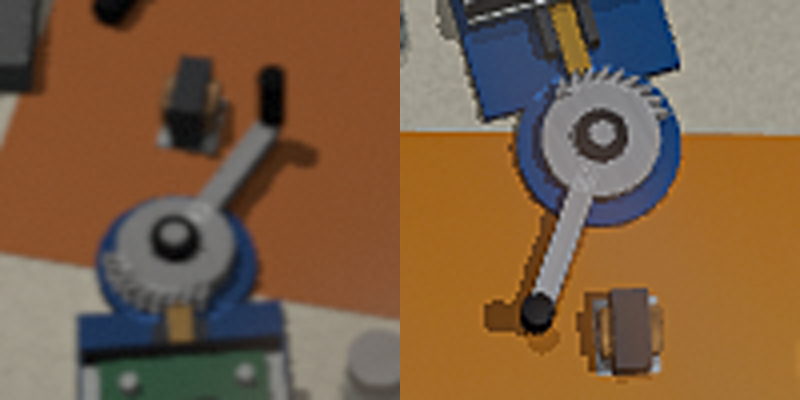

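The left crop is the scene view: knob top about (271,72), hub top about (176,232), core top face about (180–212, 57–90). The right crop is the top view: knob top (138,312), hub top (203,132), core top rectangle x 210–250, y 289–375.

Run:
```python
from h import *
np.set_printoptions(precision=4,suppress=True)
S=lambda x,y:(170+x/4-.4,165+y/4-.4); T=lambda x,y:(230+x/4-.4,130+y/4-.4)
print("knobtop",tri(S(271,72),T(138,312)))
print("hub",tri(S(176,232),T(203,132)))
print("hub@.04",plane("top",T(203,132),.04))
print("core",tri(S(196,74),T(230,332)))
b=cv2.imread("pics/top0.png");s=cv2.imread("pics/scene0.png")
hsv=cv2.cvtColor(b,cv2.COLOR_BGR2HSV)
print(b[205:222,287].tolist()); print(b[213,276:300].tolist())
# core mask: dark low-saturation
roi=np.zeros(b.shape[:2],np.uint8);roi[195:230,274:305]=1
m=((hsv[...,1]<130)&(hsv[...,2]<110)&(roi>0)).astype(np.uint8)
c=max(cv2.findContours(m,0,2)[0],key=cv2.contourArea);rc=cv2.minAreaRect(c);print("core rect",rc)
bp=cv2.boxPoints(rc);W=np.array([plane("top",p,.044) for p in bp]);print(W)
# tray: dark gray region
m=((hsv[...,1]<60)&(hsv[...,2]<125)).astype(np.uint8);m[:, :330]=0;m[:,410:]=0;m[:195]=0;m[290:]=0
c=max(cv2.findContours(m,0,2)[0],key=cv2.contourArea);rc=cv2.minAreaRect(c);print("tray",rc)
W=np.array([plane("top",p,.03) for p in cv2.boxPoints(rc)]);print(W,W.mean(0),[np.linalg.norm(W[i]-W[i-1]) for i in range(4)])
```

```text
knobtop (array([ 0.5439, -0.0188,  0.0741]), np.float64(0.0025042904082985904))
hub (array([ 0.659 , -0.0578,  0.0419]), np.float64(0.00023455586972767972))
hub@.04 [ 0.6595 -0.058   0.04  ]
core (array([ 0.5351, -0.0732,  0.0493]), np.float64(0.0001492527683220191))
[[70, 76, 93], [68, 75, 94], [68, 75, 92], [69, 76, 93], [68, 75, 91], [67, 74, 90], [67, 73, 90], [67, 74, 91], [66, 73, 90], [66, 72, 89], [67, 74, 90], [65, 71, 87], [66, 72, 88], [67, 71, 87], [67, 71, 87], [67, 72, 86], [71, 74, 88]]
[[22, 63, 107], [24, 65, 110], [46, 76, 110], [68, 73, 86], [47, 82, 116], [68, 117, 157], [35, 64, 95], [45, 56, 74], [70, 71, 85], [67, 71, 87], [68, 72, 89], [66, 73, 90], [65, 73, 90], [68, 75, 93], [69, 76, 94], [66, 74, 91], [67, 80, 101], [64, 108, 147], [69, 111, 150], [49, 95, 138], [50, 111, 166], [50, 111, 163], [50, 110, 163], [50, 109, 162]]
core rect ((287.5, 212.5), (21.0, 9.0), 90.0)
[[ 0.5614 -0.0639  0.044 ]
 [ 0.5615 -0.0856  0.044 ]
 [ 0.5108 -0.0853  0.044 ]
 [ 0.5106 -0.0637  0.044 ]]
tray ((366.2930603027344, 244.24972534179688), (72.60032653808594, 61.05181884765625), 78.31063079833984)
[[ 0.5324 -0.1768  0.03  ]
 [ 0.5638 -0.3237  0.03  ]
 [ 0.3928 -0.3519  0.03  ]
 [ 0.363  -0.2084  0.03  ]] [ 0.463  -0.2652  0.03  ] [np.float64(0.17227838826244574), np.float64(0.15022095809643018), np.float64(0.17324086057287807), np.float64(0.14652229446811435)]
```

```bash
python3 -m crank '[[0.08,-0.178,0,-0.08,1],[0.08,-0.178,0,-0.08,1],[0.08,-0.178,0,-0.08,1],[0.08,-0.178,0,-0.08,1],[0.08,-0.178,0,-0.08,1],[0.08,-0.178,0,-0.08,1],[0.08,-0.178,0,-0.08,1],[0.08,-0.178,0,-0.08,1]]' 50
python3 -m crank '[[0.08,-0.178,0,-0.08,1],[0.08,-0.178,0,-0.08,1],[0.08,-0.178,0,-0.08,1],[0.08,-0.178,0,-0.08,1],[0.08,-0.178,0,-0.08,1],[0.08,-0.178,0,-0.08,1],[0.08,-0.178,0,-0.08,1],[0.08,-0.178,0,-0.08,1]]'
python3 -m crank '[[0.08,-0.178,0,-0.08,1],[0.08,-0.178,0,-0.08,1],[0.08,-0.178,0,-0.08,1],[0.08,-0.178,0,-0.07,1],[0,0,0,0,1],[0,0,0,0,1]]'
python3 - <<'E'
from h import *
for p in [(334,214),(386,207),(402,269),(350,283)]: print(plane("top",p,.03))
s,t=[np.mean(x,0) for x in ([(136,139),(182,138),(180,186),(133,187)],[(334,214),(386,207),(402,269),(350,283)])]
print(tri(s,t))
E
```

```text
clock: 0.77
tcp_pos: [0.343, 0.3531, 0.2498]
orientation: [-1.266, -2.875, 0.001]
contact_force: [0.7, 0.4, 0.3]
grip_width: 0.0856
gripper_force: 0.0
clock: 1.43
tcp_pos: [0.4709, 0.0684, 0.25]
orientation: [-1.941, -2.47, -0.0]
contact_force: [0.9, 0.9, 0.7]
grip_width: 0.0853
gripper_force: 0.0
clock: 1.93
tcp_pos: [0.5348, -0.0748, 0.2497]
orientation: [2.229, 2.213, -0.002]
contact_force: [0.6, 0.4, 0.0]
grip_width: 0.0852
gripper_force: 0.0
[ 0.53464075 -0.18894049  0.03      ]
[ 0.55267518 -0.3163627   0.03      ]
[ 0.40365297 -0.34867849  0.03      ]
[ 0.37006671 -0.22343231  0.03      ]
(array([ 0.46470703, -0.27162223,  0.01308304]), np.float64(0.004403363676909645))
```

```bash
python3 -m crank '[[0,0,-0.18,0,1],[0,0,-0.18,0,1],[0,0,-0.18,0,1],[0,0,-0.12,0,1],[0,0,-0.08,0,1],[0,0,-0.03,0,1],[0,0,0,0,1],[0,0,0,0,1]]'
python3 - <<'E'
from h import *
a=r.grab_frame("scene")[145:245,170:270];b=r.grab_frame("top")[130:230,230:330]
cv2.imwrite("pics/z1.png",np.hstack([cv2.resize(i,(400,400),interpolation=cv2.INTER_CUBIC) for i in(a,b)]))
E
```

```text
clock: 2.6
tcp_pos: [0.535, -0.0714, 0.0965]
orientation: [-2.222, -2.221, -0.001]
contact_force: [0.3, -0.6, -0.3]
grip_width: 0.0853
gripper_force: 0.0
```

View pics/z1.png

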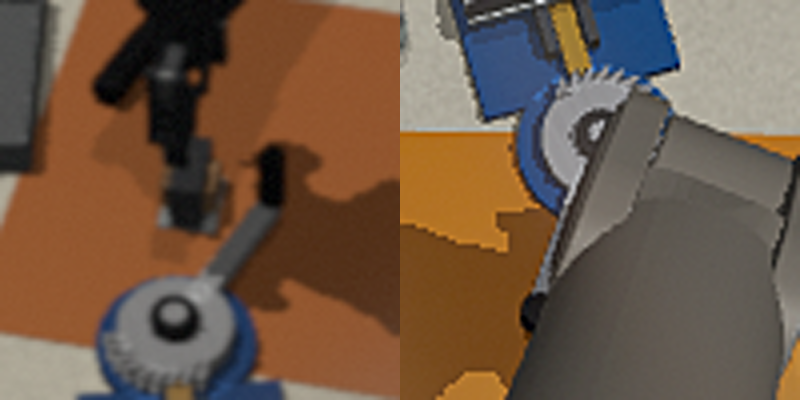

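The scene half shows the finger at about (170,125), directly above the transformer at (190,185) and clear of the knob at (270,175). The top half is blocked by the arm. I'll descend with a small y correction.

```bash
python3 -m crank '[[0,-0.015,-0.1,0,1],[0,0,-0.1,0,1],[0,0,-0.08,0,1],[0,0,-0.05,0,1],[0,0,0,0,1]]'
python3 -m crank '[[0,0,0,0,-1],[0,0,0,0,-1],[0,0,0,0,-1],[0,0,0,0,-1],[0,0,0,0,-1],[0,0,0,0,-1],[0,0,0,0,-1],[0,0,0,0,-1]]' 50
```

```text
clock: 3.12
tcp_pos: [0.5343, -0.0748, 0.0292]
orientation: [-2.222, -2.219, 0.001]
contact_force: [0.5, 0.5, 0.6]
grip_width: 0.0855
gripper_force: 0.0
clock: 3.78
tcp_pos: [0.5367, -0.0753, 0.0317]
orientation: [2.221, 2.217, 0.004]
contact_force: [0.3, 0.3, 7.0]
grip_width: 0.0471
gripper_force: 51.6
```

```bash
python3 -m crank '[[0,0,0.05,0,-1],[0,0,0.1,0,-1],[0,0,0.12,0,-1],[0,0,0.12,0,-1],[0,0,0.05,0,-1],[0,0,0,0,-1]]'
python3 -m crank '[[-0.04,-0.1,0,0.03,-1],[-0.06,-0.16,0,0.03,-1],[-0.06,-0.18,0,0.03,-1],[-0.06,-0.18,0,0.03,-1],[-0.06,-0.18,0,0.03,-1],[-0.05,-0.13,0,0.03,-1],[-0.02,-0.05,0,0.03,-1],[0,0,0,0,-1]]'
python3 - <<'E'
from h import *
a=r.grab_frame("scene")[100:220,110:230];b=r.grab_frame("top")[185:305,300:420]
cv2.imwrite("pics/z2.png",np.hstack([cv2.resize(i,(400,400),interpolation=cv2.INTER_CUBIC) for i in(a,b)]))
E
```

```text
clock: 4.28
tcp_pos: [0.5361, -0.0751, 0.1205]
orientation: [2.221, 2.217, 0.005]
contact_force: [-0.1, -0.0, -3.2]
grip_width: 0.0475
gripper_force: 52.7
clock: 4.95
tcp_pos: [0.4618, -0.2745, 0.117]
orientation: [-2.038, -2.389, 0.003]
contact_force: [0.3, 0.5, -3.0]
grip_width: 0.0471
gripper_force: 52.5
```

View pics/z2.png

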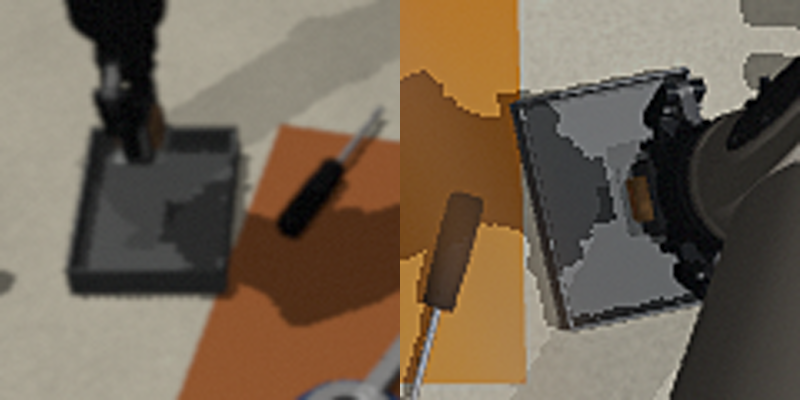

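The transformer hangs in the gripper over the tray. In the top half its coil is at about (640,198), above the middle of the tray. I'll lower it.

```bash
python3 -m crank '[[0,0,-0.1,0,-1],[0,0,-0.1,0,-1],[0,0,-0.1,0,-1],[0,0,-0.06,0,-1],[0,0,-0.02,0,-1],[0,0,0,0,-1]]'
python3 -m crank '[[0,0,-0.01,0,-1],[0,0,0,0,-1]]'
```

```text
clock: 5.55
tcp_pos: [0.4645, -0.2698, 0.0409]
orientation: [-2.03, -2.395, 0.001]
contact_force: [-0.2, 0.7, -3.2]
grip_width: 0.0473
gripper_force: 52.5
clock: 5.72
tcp_pos: [0.4654, -0.2712, 0.0406]
orientation: [2.032, 2.394, 0.001]
contact_force: [-0.2, -0.3, -2.9]
grip_width: 0.0471
gripper_force: 52.5
```

```bash
for i in 1; do python3 -m crank '[[0,0,-0.015,0,-1],[0,0,0,0,-1]]'; python3 -m crank '[[0,0,-0.01,0,-1],[0,0,0,0,-1]]';python3 -m crank '[[0,0,0,0,-1]]'; done
```

```text
clock: 5.88
tcp_pos: [0.4651, -0.2711, 0.0373]
orientation: [2.032, 2.395, 0.001]
contact_force: [0.5, -0.4, -2.5]
grip_width: 0.0474
gripper_force: 52.5
clock: 6.05
tcp_pos: [0.4652, -0.2712, 0.0357]
orientation: [2.033, 2.394, 0.001]
contact_force: [-1.5, 1.8, 4.7]
grip_width: 0.0474
gripper_force: 53.2
clock: 6.13
tcp_pos: [0.4652, -0.2713, 0.0357]
orientation: [2.033, 2.394, 0.001]
contact_force: [-1.9, 1.7, 5.6]
grip_width: 0.0472
gripper_force: 53.5
```

Contact with the tray floor. I'll release slowly and then lift straight up.

```bash
python3 -m crank '[[0,0,0,0,0.3],[0,0,0,0,0.4],[0,0,0,0,0.5],[0,0,0,0,0.6],[0,0,0,0,0.6],[0,0,0,0,0.6]]'
python3 -m crank '[[0,0,0.04,0,0.6],[0,0,0.1,0,0.6],[0,0,0.15,0,0.6],[0,0,0.18,0,0.6],[0,0,0.15,0,0.6],[0,0,0,0,0.6]]'
```

```text
clock: 6.63
tcp_pos: [0.4647, -0.2711, 0.0349]
orientation: [-2.033, -2.395, 0.0]
contact_force: [-0.5, 0.8, 0.8]
grip_width: 0.0685
gripper_force: 0.0
clock: 7.13
tcp_pos: [0.4675, -0.2732, 0.165]
orientation: [2.028, 2.387, 0.005]
contact_force: [0.0, 0.3, 0.9]
grip_width: 0.0683
gripper_force: 0.0
```

```bash
python3 -m crank '[[0.032,0.106,0,0.155,1],[0.032,0.106,0,0.155,1],[0.032,0.106,0,0.155,1],[0.032,0.106,0,0.155,1],[0.032,0.106,0,0.155,1],[0.032,0.106,0,0.155,1]]' 30
python3 -m crank '[[0.032,0.106,0,0.155,1],[0.032,0.106,0,0.155,1],[0.032,0.106,0,0.155,1],[0.032,0.106,0,0.155,1],[0.032,0.106,0,0.155,1],[0.032,0.106,0,0.155,1],[0,0,0,0,1],[0,0,0,0,1]]'
python3 - <<'E'
from h import *
a=r.grab_frame("scene")[110:260,120:270];b=r.grab_frame("top")[150:300,260:410]
cv2.imwrite("pics/z3.png",np.hstack([cv2.resize(i,(400,400),interpolation=cv2.INTER_CUBIC) for i in(a,b)]))
E
```

```text
clock: 7.63
tcp_pos: [0.5032, -0.1429, 0.1594]
orientation: [1.035, 2.966, -0.0]
contact_force: [-0.4, 0.3, 0.2]
grip_width: 0.0853
gripper_force: 0.0
clock: 8.3
tcp_pos: [0.5417, -0.0155, 0.1592]
orientation: [-0.086, 3.14, 0.0]
contact_force: [0.1, -0.6, 0.4]
grip_width: 0.0854
gripper_force: 0.0
```

View pics/z3.png

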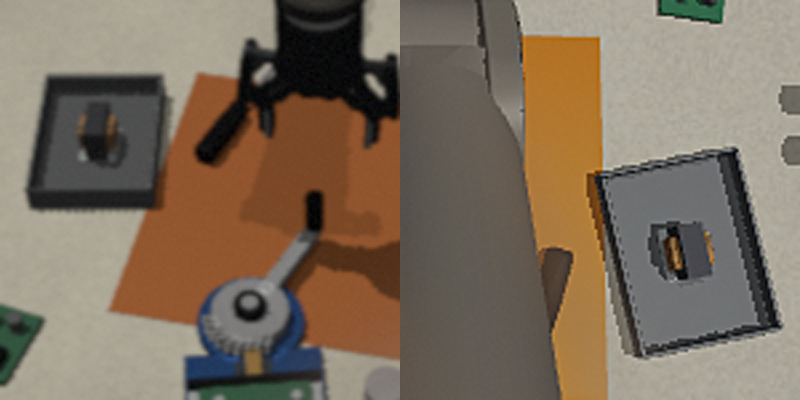

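The transformer stands upright in the middle of the tray, at (97,128) in the scene half and (685,250) in the top half. The open fingers straddle the knob at (315,210). I'll descend on the knob and grip it.

```bash
python3 -m crank '[[0.012,-0.016,-0.1,0,1],[0,0,-0.12,0,1],[0,0,-0.12,0,1],[0,0,-0.1,0,1],[0,0,-0.06,0,1],[0,0,0,0,1],[0,0,0,0,1]]'
python3 -m crank '[[0,0,0,0,-1],[0,0,0,0,-1],[0,0,0,0,-1],[0,0,0,0,-1],[0,0,0,0,-1],[0,0,0,0,-1],[0,0,0,0,-1],[0,0,0,0,-1]]' 30
python3 -m crank '[[0,0,0,0,-1],[0,0,0,0,-1],[0,0,0,0,-1]]'
```

```text
clock: 8.98
tcp_pos: [0.5437, -0.0207, 0.059]
orientation: [0.081, -3.14, 0.001]
contact_force: [-0.2, -0.2, 0.7]
grip_width: 0.0853
gripper_force: 0.0
clock: 9.65
tcp_pos: [0.5442, -0.0194, 0.0594]
orientation: [-0.084, 3.14, 0.001]
contact_force: [-2.1, 1.9, 6.2]
grip_width: 0.0193
gripper_force: 30.1
clock: 9.9
tcp_pos: [0.5442, -0.0194, 0.0594]
orientation: [-0.084, 3.14, 0.001]
contact_force: [-1.1, 1.0, 6.4]
grip_width: 0.0187
gripper_force: 30.2
```

Run:
```python
import numpy as np
t=np.radians(161.2)+0.0275*np.arange(0,35)
p=.12*np.c_[np.cos(t),np.sin(t)]
d=np.diff(p,axis=0)/.2
for i in range(34): print(i+1,d[i].round(4),"arc mm",round(3.3*(i+1),1),"chord",round(1e3*np.linalg.norm(p[i+1]-p[0]),1),(p[i+1]+[.658,-.0580]).round(4))
```

```text
1 [-0.0051 -0.0157] arc mm 3.3 chord 3.3 [ 0.5434 -0.0225]
2 [-0.0047 -0.0158] arc mm 6.6 chord 6.6 [ 0.5424 -0.0256]
3 [-0.0042 -0.0159] arc mm 9.9 chord 9.9 [ 0.5416 -0.0288]
4 [-0.0038 -0.0161] arc mm 13.2 chord 13.2 [ 0.5408 -0.032 ]
5 [-0.0033 -0.0162] arc mm 16.5 chord 16.5 [ 0.5402 -0.0353]
6 [-0.0029 -0.0162] arc mm 19.8 chord 19.8 [ 0.5396 -0.0385]
7 [-0.0025 -0.0163] arc mm 23.1 chord 23.1 [ 0.5391 -0.0418]
8 [-0.002  -0.0164] arc mm 26.4 chord 26.3 [ 0.5387 -0.0451]
9 [-0.0016 -0.0164] arc mm 29.7 chord 29.6 [ 0.5384 -0.0483]
10 [-0.0011 -0.0165] arc mm 33.0 chord 32.9 [ 0.5382 -0.0516]
11 [-0.0006 -0.0165] arc mm 36.3 chord 36.2 [ 0.538  -0.0549]
12 [-0.0002 -0.0165] arc mm 39.6 chord 39.4 [ 0.538  -0.0582]
13 [ 0.0003 -0.0165] arc mm 42.9 chord 42.7 [ 0.5381 -0.0615]
14 [ 0.0007 -0.0165] arc mm 46.2 chord 45.9 [ 0.5382 -0.0648]
15 [ 0.0012 -0.0165] arc mm 49.5 chord 49.1 [ 0.5384 -0.0681]
16 [ 0.0016 -0.0164] arc mm 52.8 chord 52.4 [ 0.5388 -0.0714]
17 [ 0.0021 -0.0164] arc mm 56.1 chord 55.6 [ 0.5392 -0.0747]
18 [ 0.0025 -0.0163] arc mm 59.4 chord 58.8 [ 0.5397 -0.0779]
[... 299 characters left out ...]
35 -0.094 ]
24 [ 0.0052 -0.0157] arc mm 79.2 chord 77.8 [ 0.5445 -0.0971]
25 [ 0.0056 -0.0155] arc mm 82.5 chord 80.9 [ 0.5457 -0.1002]
26 [ 0.006  -0.0154] arc mm 85.8 chord 84.0 [ 0.5469 -0.1033]
27 [ 0.0064 -0.0152] arc mm 89.1 chord 87.1 [ 0.5482 -0.1063]
28 [ 0.0069 -0.015 ] arc mm 92.4 chord 90.1 [ 0.5495 -0.1093]
29 [ 0.0073 -0.0148] arc mm 95.7 chord 93.2 [ 0.551  -0.1123]
30 [ 0.0077 -0.0146] arc mm 99.0 chord 96.2 [ 0.5525 -0.1152]
31 [ 0.0081 -0.0144] arc mm 102.3 chord 99.2 [ 0.5541 -0.1181]
32 [ 0.0085 -0.0142] arc mm 105.6 chord 102.2 [ 0.5558 -0.1209]
33 [ 0.0088 -0.0139] arc mm 108.9 chord 105.2 [ 0.5576 -0.1237]
34 [ 0.0092 -0.0137] arc mm 112.2 chord 108.2 [ 0.5594 -0.1264]
```

```bash
f(){ grep -E "tcp_pos|contact|gripper"|tr '\n' ' ';echo; }
python3 -m crank '[[-0.005,-0.016,0,0,-1],[-0.005,-0.016,0,0,-1]]'|f
python3 -m crank '[[-0.004,-0.016,0,0,-1],[-0.004,-0.016,0,0,-1]]'|f
python3 -m crank '[[-0.003,-0.016,0,0,-1],[-0.003,-0.016,0,0,-1]]'|f
python3 -m crank '[[-0.002,-0.016,0,0,-1]]'|f
python3 -m crank '[[-0.002,-0.016,0,0,-1]]'|f
```

```text
tcp_pos: [0.5427, -0.0237, 0.0595] contact_force: [-0.1, 7.8, 4.1] gripper_force: 30.2 
tcp_pos: [0.5408, -0.0291, 0.0594] contact_force: [-0.8, 10.7, 6.6] gripper_force: 30.5 
tcp_pos: [0.5392, -0.0344, 0.0594] contact_force: [-2.4, 13.6, 7.4] gripper_force: 30.8 
tcp_pos: [0.5385, -0.0384, 0.0593] contact_force: [-6.6, 4.8, 8.2] gripper_force: 30.7 
tcp_pos: [0.5375, -0.0427, 0.0593] contact_force: [-4.8, 6.5, 8.7] gripper_force: 30.9
```

```bash
f(){ grep -E "tcp_pos|contact|gripper"|tr '\n' ' ';echo; }
python3 -m crank '[[-0.001,-0.016,0,0,-1],[-0.001,-0.016,0,0,-1]]'|f
python3 -m crank '[[0,-0.016,0,0,-1],[0,-0.016,0,0,-1]]'|f
python3 -m crank '[[0,-0.016,0,0,-1],[0.001,-0.016,0,0,-1]]'|f
python3 -m crank '[[0.001,-0.016,0,0,-1]]'|f
python3 -m crank '[[0.002,-0.016,0,0,-1]]'|f
python3 -m crank '[[0.002,-0.016,0,0,-1]]'|f
```

```text
tcp_pos: [0.5364, -0.049, 0.0592] contact_force: [-7.6, 10.2, 12.1] gripper_force: 31.1 
tcp_pos: [0.536, -0.0549, 0.0591] contact_force: [-7.2, 11.0, 12.2] gripper_force: 31.3 
tcp_pos: [0.5356, -0.0603, 0.059] contact_force: [-9.8, 15.0, 15.1] gripper_force: 31.7 
tcp_pos: [0.5361, -0.0647, 0.059] contact_force: [-5.5, 4.0, 10.2] gripper_force: 31.1 
tcp_pos: [0.5364, -0.0689, 0.0589] contact_force: [-3.7, 4.2, 8.2] gripper_force: 30.9 
tcp_pos: [0.5367, -0.0723, 0.0589] contact_force: [-7.9, 6.3, 9.8] gripper_force: 31.3
```

```bash
f(){ grep -E "tcp_pos|contact|gripper"|tr '\n' ' ';echo; }
python3 -m crank '[[0.002,-0.016,0,0,-1],[0.003,-0.016,0,0,-1]]'|f
python3 -m crank '[[0.003,-0.016,0,0,-1],[0.003,-0.016,0,0,-1]]'|f
python3 -m crank '[[0.004,-0.016,0,0,-1]]'|f
python3 -m crank '[[0.004,-0.016,0,0,-1]]'|f
python3 -m crank '[[0.005,-0.016,0,0,-1]]'|f
python3 -m crank '[[0.005,-0.016,0,0,-1]]'|f
```

```text
tcp_pos: [0.5376, -0.0782, 0.0588] contact_force: [-7.3, 9.2, 9.7] gripper_force: 31.2 
tcp_pos: [0.5386, -0.0838, 0.0587] contact_force: [-8.2, 10.8, 11.5] gripper_force: 31.6 
tcp_pos: [0.5394, -0.0866, 0.0586] contact_force: [-8.3, 10.9, 10.0] gripper_force: 31.6 
tcp_pos: [0.5408, -0.0907, 0.0587] contact_force: [-5.7, 1.7, 4.7] gripper_force: 31.0 
tcp_pos: [0.5418, -0.0949, 0.0586] contact_force: [-3.4, 3.1, 6.1] gripper_force: 31.0 
tcp_pos: [0.543, -0.0985, 0.0586] contact_force: [-4.2, 5.9, 5.2] gripper_force: 31.1
```

Third click. Now the fourth, which should come near y ≈ -0.116.

```bash
f(){ grep -E "tcp_pos|contact|gripper"|tr '\n' ' ';echo; }
python3 -m crank '[[0.006,-0.015,0,0,-1],[0.006,-0.015,0,0,-1]]'|f
python3 -m crank '[[0.007,-0.015,0,0,-1]]'|f
python3 -m crank '[[0.007,-0.015,0,0,-1]]'|f
python3 -m crank '[[0.007,-0.015,0,0,-1]]'|f
python3 -m crank '[[0.004,-0.008,0,0,-1]]'|f
python3 -m crank '[[0,0,0,0,-1]]'|f
```

```text
tcp_pos: [0.5451, -0.1037, 0.0585] contact_force: [-6.8, 8.1, 7.4] gripper_force: 31.4 
tcp_pos: [0.5462, -0.1063, 0.0585] contact_force: [-5.4, 5.8, 7.8] gripper_force: 31.3 
tcp_pos: [0.5473, -0.109, 0.0584] contact_force: [-11.2, 7.5, 10.8] gripper_force: 31.7 
tcp_pos: [0.5487, -0.1115, 0.0584] contact_force: [-9.5, 9.7, 8.0] gripper_force: 31.6 
tcp_pos: [0.5506, -0.1146, 0.0585] contact_force: [-1.9, 2.2, 2.2] gripper_force: 30.9 
tcp_pos: [0.5512, -0.1159, 0.0586] contact_force: [-1.1, -0.4, 1.3] gripper_force: 30.7
```

```bash
f(){ grep -E "clock|tcp_pos|contact|gripper"|tr '\n' ' ';echo; }
python3 -m crank '[[0.007,-0.012,0,0,-1],[0.007,-0.012,0,0,-1],[0,0,0,0,-1]]'|f
python3 -m crank '[[0,0,0,0,-1],[0,0,0,0,-1],[0,0,0,0,-1],[0,0,0,0,-1]]'|f
python3 - <<'E'
from h import *
a=r.grab_frame("scene")[110:260,120:270];b=r.grab_frame("top")[150:300,260:410]
cv2.imwrite("pics/z4.png",np.hstack([cv2.resize(i,(400,400),interpolation=cv2.INTER_CUBIC) for i in(a,b)]))
o=r.get_obs();p=o["tcp_pos"];print(p,np.linalg.norm(p[:2]-[.5442,-.0194]),o["contact_force"])
E
```

```text
clock: 12.82 tcp_pos: [0.5542, -0.121, 0.0586] contact_force: [-4.1, 2.7, 1.5] gripper_force: 30.9 
clock: 13.15 tcp_pos: [0.5541, -0.121, 0.0586] contact_force: [-4.1, 3.0, 2.3] gripper_force: 30.8 
[ 0.55409553 -0.12103582  0.05855425] 0.10211640894023523 [-4.33037761  2.74310817  2.35816424]
```

View pics/z4.png

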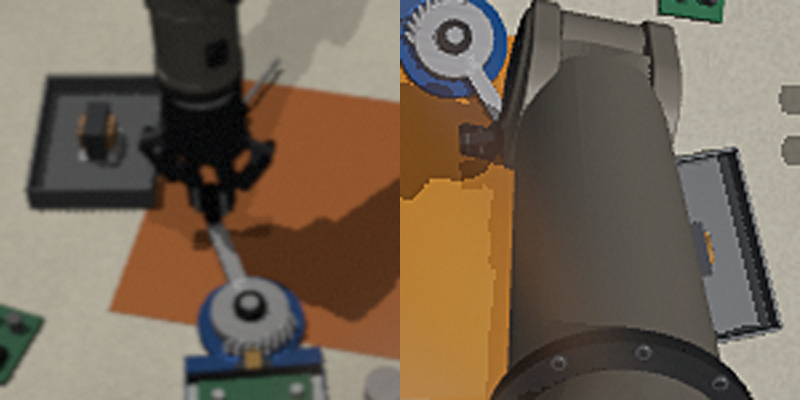

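The lever now points down-right, with the knob at about (210,205) in the scene half still held in the fingers. The transformer still stands in the tray at (97,128). The TCP is 102 mm straight from its start, which matches four clicks seated.

```bash
python3 -c "
from bench import r
print(r.hand_in())"
```

```text
the job is handed in; nothing more can be done
None
```

The transformer stands upright and released in the tray, the lever was swung four felt clicks (gripper 102 mm from its start) with the knob still gripped, and the job is handed in; no verdict came back.

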